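# Load the sample jar and lock the spring-loaded bayonet cap

## Task

Lower the small sample jar upright and gently (do not let it fall) into the spring-seated well of the bench meter and let go of it. Then take the orange cap by its wing, set it over the jar with its two lugs in the two slots of the well's collar, push it fully down against the spring, and twist it a quarter turn clockwise seen from above. Finish still gripping the cap, keeping it turned and pressed down with its black flange flush on the metal collar (let up, it springs back), and leave everything else on the bench alone.

Things in the scene. Friction and masses are not known exactly. Their poses are not given: they have to be found in the camera images.
- jar: the loose small clear sample jar with a cream-white lid, to be loaded; 72 tall, body 38 in diameter up to 60 above its bottom, lid 34 across above that; 0.055 kg give or take; stands upright on the worktop left or right of the meter. Origin: centre of its underside, z up.
- cap: loose orange bayonet cap with a black flange, stands open side down beside the meter; 80 tall, about 0.12 kg. Origin: centre of its lower edge, z up. Hollow sleeve, outer dia 52 (49 at the lower edge), inner dia 45, cavity 42 deep. Two steel lugs at the lower edge on its own +x and -x sides, out to 33 from the axis, 8 wide, heights 0 to 5. A half turn about z gives the same cap.
- cap_wing (a point): point to grip, on the cap's axis 68 above its lower edge, in the upright wing on top of the cap: 48 long along the cap's x (in line with the lugs), 14 thick along its y, heights 44 to 80, a white line along its top. The flat top beside the wing is at 46.
- cap_flange (a point): centre of the underside of the cap's black flange, 15 above the cap's lower edge; the flange is 72 across and 5 thick. This underside comes to rest on the metal collar.
- meter: fixed grey bench meter: a round well (84 across, metal collar on top) and behind it an electronics block 48 high (own x 49 to 103, y -46 to 46). Origin: on the worktop under the well's axis, x from well to block, z up. Well from the top: collar bore 55 dia, 6 thick, then a groove, then from 17 to 22 below the rim a lead-in cone down to 44 dia.
- well_mouth (a point): centre of the well's mouth, on its axis level with the rim, 62 above the worktop (axes as the meter's). Fully home, the cap's flange underside is at this point and the cap's lower edge 47 above the worktop.
- slot (a point): the slot on the meter's +y side, on the rim 30 from the axis; its twin faces it on the -y side. 12 to 14 wide, open out to 35 from the axis, a white bar outside each. The cap goes in with its x along the meter's y (either way round). Below, the lugs turn clockwise only (seen from above), a quarter turn (the stop is at about 95 degrees); turned, the cap's x lies along the meter's x.
- seat (a joint): white spring seat in the well, on which the jar stands: 0 up, grows as pressed (m), limit 0.009. Up, its top is 24 above the worktop; a loaded jar's top is 34 above the rim. Spring 2.4 N plus 1.2 N per mm. The cap meets the jar 7 mm above home; home reads 0.007, about 11 N. The lugs clear the collar's underside by 4 at home: a turned cap not held down rises 4 mm.
- reagent: bystander: white dropper bottle with an orange tip, 40 across, 107 tall; origin centre of underside
- tube_a: bystander: flat-bottomed glass sample tube, 29 across, 81 tall; origin centre of underside
- tube_b: bystander: second glass sample tube like it; origin centre of underside
- cup: bystander: small clear measuring cup, 40 across, 46 tall; origin centre of underside
- cap_lug (a point): middle of the lug on the cap's +x side, 31 from its axis and 2.5 above its lower edge
There are look-alikes about, which are no part of the job. Several things have the shape of the cap; the one meant has the colours described above.

How it is judged:
By the outcome, as a careful person would: the job done as asked, in the order asked, and still so for the second after the job is handed in, while the arm keeps its last pose, push and grip.
It also fails if it takes over 54 s, if anything falls off the work surface, if the arm or the gripper's body presses on something with over 40 N, if the wrist force passes 120 N, or if a joint passes its speed limit or range.

## Robot

A 6-joint arm with a two-finger parallel gripper is mounted at the origin on a cart in front of the work surface, level with it; the furniture and walls round the work are solid. World frame = base frame: x ahead of the robot, y to its left, z up, the work surface at z = 0. Lengths are in m, angles in rad, forces in N, time in s.
With the tool pointing down it reaches from about 0.35 to 0.875 m from the base axis. Payload 4.2 kg.
Tool frame: the origin (TCP) lies midway between the tips of the shut fingers; the grasp point (between the pads) lies 19 mm behind it; z points along the fingers, y is the line along which they close (so a half turn about z gives the same grasp; the last joint's range is limited). The gripper opens to 87 mm and grips with 3 to 60 N. Pads are 19 mm wide; open, the fingers measure 117 mm over their backs; the gripper's body (75 mm by 190 mm) begins 51 mm behind the grasp point.
Start: joints at [-1.047, 0.385, 0.008, 0, -1.194, -0.259], TCP at [0.164, -0.603, 0.202] pointing down, gripper open.
Joint ranges: [-3.14, 3.14], [-1.21, 2.06], [-1.07, 1.41], [-3.16, 2.05], [-2.99, -0.16], [-3.1, 3.1]. Speed limits (rad/s): [2.79, 2.79, 3.14, 3.14, 3.14, 3.14].

## Interface

Orientations are given as a unit quaternion [x, y, z, w].
In Python, from bench import r gives the robot as it stands.
- The arm moves only by the tool jog_arm, never from a script. Its argument "plan" is a list of rows, each a list of 3 entries, a list of its own where there are three numbers: the shift along the world's x, y, z in mm, then the turn about the world's z in rad, then the opening, from -1 (shut) to 1 (fully open). A call has 1 to 5 rows; each row is the pose to reach, as a shift and turn from the pose commanded when the call began; what a row does not reach only later rows make up. A row lasts 1/8 s, in which the tool goes at most 62.5 mm and 10.7 degrees, less where a joint would pass 70% of its speed; a pose out of reach is approached as far as the arm can. A call with a gripper value outside its range is refused whole. The fingers move at their own pace and stop on an object; the grip force is fixed at half the most. Time passes only in rows, so rows that repeat a pose let the fingers close. It gives the time, the measured TCP pose, the force, the opening and the grip force at its end, in the units of the state.
- r.get_state(): the state, without advancing time (a new reading comes with each control period).
- r.snapshot(name): name is "side" or "top" or "wrist"; returns the picture (420x560x3 uint8, red, green, blue); there is no depth.
- r.camera_params(name): a dict with "camera_matrix" (3x3 intrinsics, pixels), "dist_coeffs" ([k1, k2, p1, p2, k3] as OpenCV has them; the pictures are not rectified), "rvec" (rotation vector, rad) and "tvec" (3), from world to camera coordinates, as OpenCV has them. Camera axes: x right, y down, z forward; pixel columns grow to the right and rows downward; lengths in m; the calibration is good to about 2 mm. A picture is of the moment at which its call begins: read the wrist's pose just before it. camera_params takes no time and is no camera call; for the wrist camera it gives the pose at the moment of the call.
- r.hand_in(): hands the job in; it is judged then, once.
The state is a dict: "t": time; "joints": joint angles; "qd": joint speeds; "tau": joint torques, N m; "ee_pos": TCP position; "eef_rot": TCP orientation; "contact_force": force on the tool from outside, world axes, zero at the start; "torque": the same for the moment, N m; "finger_gap": finger opening in m; "grasp_force": force on a finger pad.
Only numpy, scipy, OpenCV 4.12 (cv2) and the standard library are available. Lean on these libraries where they do the work, as an engineer would, in place of code of your own. Each camera call takes 0.05 s, during which the arm holds its last target. There are 200 camera calls.

## Working session

There is one attempt and no reset: what is moved stays moved. The work goes in short steps, Python scripts to look and compute and a tool call to move; the robot and the scene stay as the last step left them, time stands still between calls to the robot, and variables do not carry over. Pictures are saved under pics/ and viewed, at most 10 in all, crops included, and the job is handed in when it is done.

Besides the shell and the picture viewer there is one more tool, called after "Emit:" in YAML: its name, and indented under it one key for each argument. jog_arm: Moves the arm, as the interface text tells. Its arguments: {"type":"object","properties":{"plan":{"type":"array","items":{"type":"array"}}},"required":["plan"]}

```bash
mkdir -p pics; ls; cat > h.py <<'E'
import numpy as np, cv2
from bench import r
def shot(n,f):
    P=r.camera_params(n); im=r.snapshot(n); cv2.imwrite(f'pics/{f}.png',im[:,:,::-1]); 
    np.savez(f'pics/{f}.npz',K=P['camera_matrix'],d=P['dist_coeffs'],r=P['rvec'],t=P['tvec']); return im
def load(f):
    z=np.load(f'pics/{f}.npz'); return cv2.imread(f'pics/{f}.png')[:,:,::-1],z
def ray(z,uv):
    p=cv2.undistortPoints(np.array(uv,float).reshape(-1,1,2),z['K'],z['d']).reshape(-1,2)
    R=cv2.Rodrigues(z['r'])[0]; c=-R.T@z['t'].ravel(); d=np.c_[p,np.ones(len(p))]@R
    return c,d
def onz(z,uv,h):
    c,d=ray(z,uv); return c+d*((h-c[2])/d[:,2])[:,None]
def proj(z,X):
    return cv2.projectPoints(np.array(X,float).reshape(-1,3),z['r'],z['t'],z['K'],z['d'])[0].reshape(-1,2)
E
python3 - <<'E'
from h import *
s=r.get_state();print(s)
a=shot('top','top0');b=shot('side','side0')
for f in('top0','side0'):
    z=load(f)[1];c,_=ray(z,[[280,210]]);print(f,c,onz(z,[[0,0],[559,0],[0,419],[559,419]],0))
E
```

```text
pics
{'t': 0.0, 'joints': array([-1.04737602e+00,  3.85556493e-01,  6.61829288e-03, -4.88808890e-04,
       -1.19401601e+00, -2.58587107e-01]), 'qd': array([-5.09089240e-04,  9.32681370e-05, -6.36451983e-04,  9.57942213e-04,
       -1.48068593e-04, -1.26056055e-03]), 'tau': array([ 5.94853300e-04, -3.90666926e+01,  1.87401652e+01,  4.21959087e+00,
        1.08715476e-02, -1.96290775e-04]), 'ee_pos': array([ 0.16342349, -0.60257561,  0.20055827]), 'eef_rot': array([-1.31940508e-01,  9.91257023e-01,  1.08408453e-03, -2.01183153e-04]), 'contact_force': array([-0.97144487,  0.47756204,  0.75217999]), 'torque': array([ 0.02511711, -0.05578036,  0.03826671]), 'grasp_force': 0.0, 'finger_gap': 0.08672261693478228}
top0 [ 0.29935458 -0.03244635  1.39733816] [[ 1.46975569  0.88176955  0.        ]
 [ 1.27147707 -1.14733672  0.        ]
 [ 0.03980456  0.83097287  0.        ]
 [-0.12065726 -0.82351535  0.        ]]
side0 [0.12994136 0.81848203 0.59478126] [[-7.85855189  5.44351148  0.        ]
 [ 1.97984228 11.16485365  0.        ]
 [ 0.72429132  0.7014749   0.        ]
 [-0.15706174  0.292095    0.        ]]
```

View pics/top0.png

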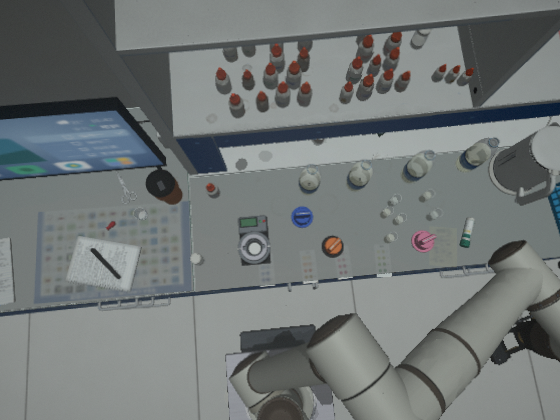

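View pics/side0.png

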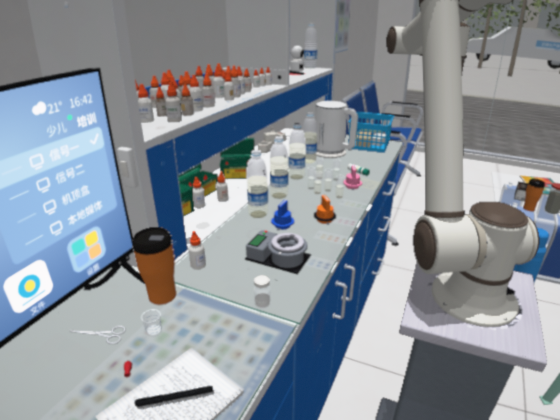

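Top view: meter well at (254,247), with its block behind at (253,222). The candidates for the cap are orange (333,245), blue (302,217) and pink (424,241); the orange one with the black flange is the match. The jar candidates are the cream lid at (196,258) (side view (262,288)), the cup (141,214) and the tubes and clear vials around (390-430,195-240). I choose the cream-lidded one.

```bash
python3 - <<'E'
from h import *
im,z=load('top0')
for n,uv,h in (('jar',(196,258),.072),('cap',(333,245),.07),('well',(254,247),.062),('block',(253,222),.048),('blue',(302,217),.07),('reag',(211,188),.107),('cup',(141,214),.046)):
    print(n,onz(z,[uv],h)[0].round(3))
s,zs=load('side0'); print('jar side',onz(zs,[(262,281)],.072))
a=cv2.resize(im[170:290,180:360],None,fx=4,fy=4,interpolation=3)
b=cv2.resize(s[170:320,150:360],None,fx=3.2,fy=3.2,interpolation=3)
cv2.imwrite('pics/crop1.png',a[:,:,::-1])
E
```

```text
jar [0.45  0.217 0.072]
cap [ 0.449 -0.213  0.07 ]
well [0.468 0.035 0.062]
block [0.55  0.032 0.048]
blue [ 0.547 -0.126  0.07 ]
reag [0.66  0.152 0.107]
cup [0.612 0.39  0.046]
jar side [[0.44756455 0.22857796 0.072     ]]
```

View pics/crop1.png

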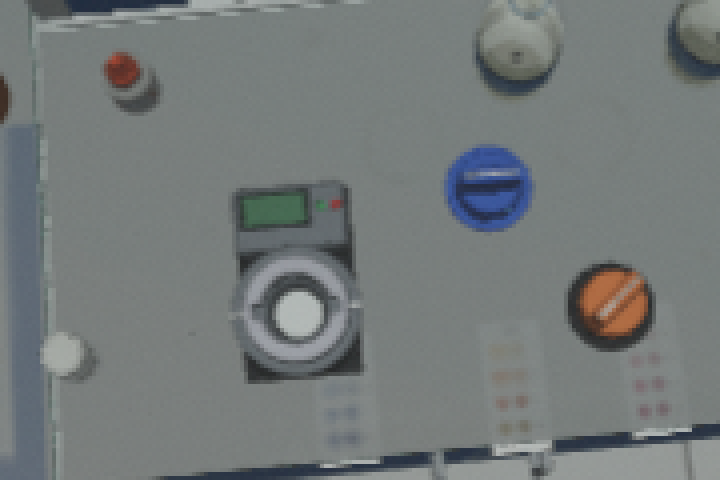

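The crop confirms the choice: the orange cap with black flange (wing about diagonal), the cream jar lid, and the meter slots with white bars on the left and right. Now moving, with a wrist look at the cap on the way.

Emit:
jog_arm:
  plan:
    - [[55,50,10],0,1]
    - [[105,100,20],0,1]
    - [[145,150,30],0,1]
    - [[180,205,40],0,1]
    - [[210,260,50],0,1]

```text
t: 0.72
ee_pos: [0.3606, -0.365, 0.2471]
eef_rot: [-0.132, 0.991, 0.0, -0.0]
contact_force: [1.3, -0.1, -0.5]
finger_gap: 0.0873
grasp_force: 0.0
```

Emit:
jog_arm:
  plan:
    - [[15,50,5],0,1]
    - [[15,105,10],0,1]
    - [[15,150,10],0,1]
    - [[15,150,10],0,1]

```text
t: 1.23
ee_pos: [0.3745, -0.2146, 0.2575]
eef_rot: [-0.134, 0.991, 0.0, 0.0]
contact_force: [0.2, 0.1, 0.3]
finger_gap: 0.0869
grasp_force: 0.0
```

```bash
python3 - <<'E'
from h import *
s=r.get_state();print(s['t'],s['ee_pos'],s['joints'],s['contact_force'])
shot('wrist','w1');z=load('w1')[1];print(ray(z,[[280,210]]))
for X in ([.449,-.213,.07],[.468,.035,.062],[.45,.217,.072]):print(proj(z,X))
E
```

```text
1.225 [ 0.37445856 -0.21455999  0.25751187] [-1.41469007e-01  5.48841851e-03 -3.34170617e-01 -5.87205800e-04
 -1.23052898e+00 -1.15972999e+00] [0.17829604 0.05337423 0.33702763]
(array([ 0.30846652, -0.23299593,  0.4404423 ]), array([[ 0.24813622,  0.06184713, -0.96677506]]))
[[267.57433542 242.94811536]]
[[442.96260811 300.21539704]]
[[582.09547929 326.4407853 ]]
```

View pics/w1.png

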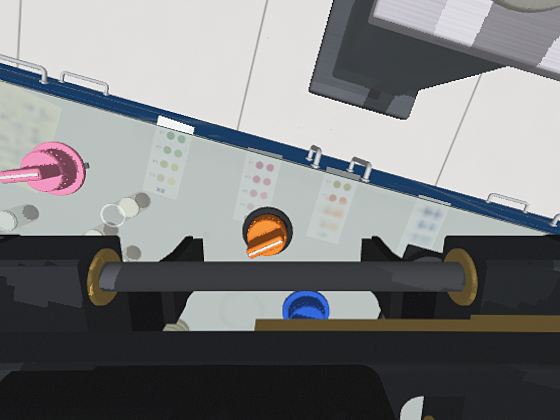

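The wrist view shows the orange cap at about (267,235), its white wing line around (250-285,240-255), with the grip bar partly below. I'll measure the cap from this picture by masks.

```bash
cat >> h.py <<'E'
def cap(im,z,box,zl=.08):
    x0,y0,x1,y1=box; c=im[y0:y1,x0:x1].astype(int)
    o=((c[:,:,0]>150)&(c[:,:,0]-c[:,:,2]>90)).astype(np.uint8)
    hull=cv2.convexHull(max(cv2.findContours(o,0,1)[0],key=cv2.contourArea))
    m=cv2.fillPoly(np.zeros_like(o),[hull],1)
    w=(m>0)&(c.min(2)>165)&(c[:,:,0]-c[:,:,2]<80)
    n,l,st,cc=cv2.connectedComponentsWithStats(w.astype(np.uint8)); k=1+np.argmax(st[1:,4])
    v,u=np.where(l==k); p=onz(z,np.c_[u+x0,v+y0],zl)[:,:2]
    (cx,cy),(a,b),t=cv2.minAreaRect((p*1e4).astype(np.float32)); q=p-p.mean(0)
    d=np.linalg.svd(q)[2][0]; s=q@d
    mid=p.mean(0)+d*(s.max()+s.min())/2
    print('line px',len(p),'len',np.ptp(s)*1e3,'mid',mid,'yaw deg',np.degrees(np.arctan2(d[1],d[0]))%180)
    return mid
E
python3 - <<'E'
from h import *
im,z=load('w1'); cap(im,z,(235,195,300,262))
E
```

```text
Traceback (most recent call last):
  File "h.py", line 22, in cap
    n,l,st,cc=cv2.connectedComponentsWithStats(w.astype(np.uint8)); k=1+np.argmax(st[1:,4])
                                                                        ~~~~~~~~~^^^^^^^^^^
ValueError: attempt to get argmax of an empty sequence
```

```bash
sed -i 's/w=(m>0).*/w=(m>0)\&(c[:,:,2]>110)\&(c[:,:,0]>180)/' h.py
python3 - <<'E'
from h import *
im,z=load('w1'); 
print(im[240:256:2,250:284:4,2]); cap(im,z,(235,195,300,262))
E
```

```text
[[ 37  26  25  22  25  38  68  39  14]
 [ 24  25  23  23  44  68  84 254 102]
 [ 24  25  26  50  63 118 255  88  42]
 [ 24  30  51  56 157 255  70  40  46]
 [ 29  53  47 231 211  45  46  57  41]
 [ 55  22 249 216  42  40  58  59  21]
 [ 12 245 150  37  41  58  57  17 200]
 [255 145  28  32  53  47  86 191 193]]Traceback (most recent call last):
  File "<stdin>", line 3, in <module>
  File "h.py", line 22, in cap
    n,l,st,cc=cv2.connectedComponentsWithStats(w.astype(np.uint8)); k=1+np.argmax(st[1:,4])
                                                                        ~~~~~~~~~^^^^^^^^^^
    return _wrapfunc(a, 'argmax', axis=axis, out=out, **kwds)
    return bound(*args, **kwds)
ValueError: attempt to get argmax of an empty sequence
```

```bash
sed -i 's/hull=.*/hull=cv2.convexHull(cv2.findNonZero(cv2.morphologyEx(o,2,np.ones((3,3)))))/' h.py
python3 - <<'E'
from h import *
im,z=load('w1'); cap(im,z,(235,195,300,262))
E
```

```text
line px 107 len 43.58095711248923 mid [ 0.45219221 -0.21525704] yaw deg 129.7434627290706
```

The cap reads about (0.452, -0.215) with its wing at 130°, and the line length of 44 mm is plausible. On to looks at the meter and the jar.

Emit:
jog_arm:
  plan:
    - [[5,60,0],-0.13,1]
    - [[10,120,0],-0.26,1]
    - [[15,180,0],-0.26,1]
    - [[15,240,0],-0.26,1]
    - [[15,240,0],-0.26,1]

```text
t: 1.9
ee_pos: [0.3902, 0.026, 0.2572]
eef_rot: [-0.006, 1.0, 0.0, -0.0]
contact_force: [-0.7, -0.6, 0.6]
finger_gap: 0.0869
grasp_force: 0.0
```

```bash
python3 - <<'E'
from h import *
s=r.get_state();print(s['t'],s['ee_pos'],s['joints'])
a=shot('wrist','w2')
E
```

```text
1.9 [0.39020498 0.02604957 0.2571548 ] [ 4.87471810e-01 -7.27348952e-02 -4.09724847e-01 -1.48114542e-04
 -1.23399170e+00 -2.04716964e+00]
```

Emit:
jog_arm:
  plan:
    - [[-5,60,0],0,1]
    - [[-10,120,0],0,1]
    - [[-15,180,0],0,1]
    - [[-15,195,0],0,1]
    - [[-15,195,0],0,1]

```text
t: 2.58
ee_pos: [0.3754, 0.2172, 0.2567]
eef_rot: [-0.002, 1.0, -0.001, -0.001]
contact_force: [-0.5, 0.2, 0.4]
finger_gap: 0.087
grasp_force: 0.0
```

```bash
python3 - <<'E'
from h import *
s=r.get_state();print(s['t'],s['ee_pos'],s['joints'])
b=shot('wrist','w3');a=load('w2')[0]
z=load('w3')[1];print(proj(z,[[.449,.222,.072]]),proj(load('w2')[1],[[.468,.035,.062]]))
cv2.imwrite('pics/w23.png',np.hstack([a[100:400,80:480],b[100:400,80:480]])[:,:,::-1])
E
```

```text
2.575 [0.37536117 0.21722395 0.25673134] [ 9.02053820e-01  1.13089997e-02 -3.30504897e-01  9.81349701e-05
 -1.23091757e+00 -2.46963915e+00]
[[286.06210046 244.95612936]] [[288.49521626 244.99605239]]
```

View pics/w23.png

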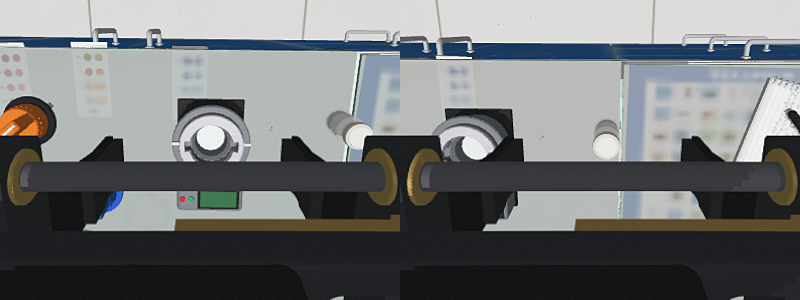

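Left half (w2): the well's ring with white slot bars at full-frame (257,247) and (326,247), the block behind under the bar. Right half (w3): the cream jar lid at (286,245). Measuring both.

```bash
python3 - <<'E'
from h import *
im,z=load('w3'); c=im[205:265,255:320].astype(int)
m=(c.min(2)>205).astype(np.uint8); n,l,st,_=cv2.connectedComponentsWithStats(m); k=1+np.argmax(st[1:,4]); v,u=np.where(l==k); u+=255;v+=205
print('lid box',u.min(),u.max(),v.min(),v.max(),len(u))
print(c[::4,31].tolist())
p=onz(z,np.c_[u,v],.072); print('ext',p.min(0),p.max(0),'centre x from far edge',p[:,0].max()-.017,'y',(p[:,1].min()+p[:,1].max())/2)
im,z=load('w2'); c=im[225:262,245:340].astype(int)
m=(c.min(2)>225).astype(np.uint8); n,l,st,cc=cv2.connectedComponentsWithStats(m)
for i in range(1,n):
    if st[i,4]>4: q=cc[i]+[245,225]; print(q,st[i],onz(z,[q],.062)[0])
# outer ring/grey edge row
print(c[22].tolist())
E
```

```text
lid box 273 300 234 260 534
[[187, 187, 185], [187, 187, 185], [188, 187, 186], [183, 183, 182], [115, 116, 114], [123, 125, 123], [154, 154, 152], [102, 102, 98], [230, 229, 225], [235, 234, 231], [234, 233, 229], [233, 233, 229], [233, 232, 229], [222, 221, 217], [112, 114, 113]]
ext [0.43455516 0.20566744 0.072     ] [0.4691723  0.23976219 0.072     ] centre x from far edge 0.4521723023055079 y 0.22271481743132726
[290.13976378 236.86614173] [ 32   0  27  25 508] [0.45693507 0.03691437 0.062     ]
[314.8 227. ] [68  0  4  5  5] [0.4433691  0.06786725 0.062     ]
[255.  243.5] [ 7 18  7  2 14] [ 0.4664542  -0.00800114  0.062     ]
[263. 246.] [18 18  1  7  7] [0.46975464 0.00224828 0.062     ]
[327.         244.58333333] [79 19  7  2 12] [0.46684121 0.08440145 0.062     ]
[268.5 260. ] [19 35 10  1 10] [0.48907632 0.00933543 0.062     ]
[313.18181818 259.90909091] [64 34 10  2 11] [0.4882561  0.06744053 0.062     ]
[[180, 186, 184], [179, 185, 183], [179, 186, 184], [181, 186, 185], [180, 186, 185], [181, 187, 184], [188, 194, 191], [127, 132, 134], [130, 136, 143], [142, 147, 155]
[... 671 characters left out ...]
5, 254], [237, 244, 242], [180, 191, 188], [103, 109, 109], [53, 55, 58], [55, 56, 59], [60, 61, 64], [60, 64, 66], [57, 60, 62], [84, 87, 91], [104, 108, 113], [106, 111, 115], [98, 102, 106], [115, 120, 125], [134, 138, 144], [95, 98, 102], [69, 71, 73], [73, 75, 78], [71, 73, 76], [70, 72, 76], [60, 63, 66], [52, 54, 56], [162, 160, 168], [218, 216, 224], [222, 221, 227], [218, 217, 223], [221, 220, 225], [178, 176, 185], [141, 145, 152], [138, 143, 149], [139, 144, 151], [139, 144, 151], [140, 145, 152], [112, 116, 123], [160, 166, 165], [181, 188, 186], [181, 187, 185], [180, 186, 184], [180, 186, 183], [179, 187, 184], [180, 186, 185], [179, 186, 184], [179, 186, 184], [180, 185, 183]]
```

```bash
python3 - <<'E'
from h import *
from scipy.optimize import least_squares
im,z=load('w2'); 
print('seat@24',onz(z,[[290.14,236.87]],.024)[0])
c=im[195:262,245:340].astype(int)
m=((c.min(2)>195)&(c[:,:,2]-c[:,:,1]>=3)).astype(np.uint8); m=cv2.morphologyEx(m,3,np.ones((3,3)))
n,l,st,_=cv2.connectedComponentsWithStats(m); print(st[1:].tolist())
v,u=np.where(m>0); p=onz(z,np.c_[u+245,v+195],.062)[:,:2]
c0=np.array([.467,.038])
for it in range(5):
    d=p-c0; ang=np.arctan2(d[:,1],d[:,0]); b=np.round(ang/0.1); rr=np.hypot(*d.T)
    idx=[np.where(b==k)[0][np.argmax(rr[b==k])] for k in np.unique(b)]; q=p[idx]
    f=least_squares(lambda a:np.hypot(*(q-a[:2]).T)-a[2],[*c0,.042],loss='soft_l1',f_scale=.001); c0=f.x[:2]
print(f.x,len(q),np.abs(f.fun).max())
E
```

```text
seat@24 [0.47050805 0.03810108 0.024     ]
[[15, 21, 63, 46, 933]]
[0.46933786 0.03825555 0.0401186 ] 48 0.009660618909082548
```

The well is at about (0.470, 0.038) with yaw near 0, and the jar at (0.452, 0.223). Both agree with the first estimates. Descending on the jar.

Emit:
jog_arm:
  plan:
    - [[45,3,-40],0,1]
    - [[77,5.5,-90],0,1]
    - [[77,5.5,-150],0,1]
    - [[77,5.5,-195],0,1]
    - [[77,5.5,-215],0,1]

```text
t: 3.25
ee_pos: [0.4509, 0.2198, 0.0398]
eef_rot: [-0.0, 1.0, -0.002, -0.002]
contact_force: [-0.6, 0.1, 0.6]
finger_gap: 0.0869
grasp_force: 0.0
```

Emit:
jog_arm:
  plan:
    - [[0,0,0],0,1]
    - [[0,0,0],0,-0.3]
    - [[0,0,0],0,-0.3]
    - [[0,0,0],0,-0.6]
    - [[0,0,0],0,-0.6]

```text
t: 3.88
ee_pos: [0.4519, 0.2239, 0.0429]
eef_rot: [-0.003, 1.0, 0.0, 0.0]
contact_force: [0.5, 0.3, 0.5]
finger_gap: 0.0553
grasp_force: 0.0
```

Emit:
jog_arm:
  plan:
    - [[0,0,0],0,-1]
    - [[0,0,0],0,-1]
    - [[0,0,0],0,-1]
    - [[0,0,0],0,-1]

```text
t: 4.38
ee_pos: [0.4517, 0.2237, 0.0423]
eef_rot: [-0.002, 1.0, -0.0, -0.0]
contact_force: [-0.5, -0.3, -0.0]
finger_gap: 0.0321
grasp_force: 29.9
```

Emit:
jog_arm:
  plan:
    - [[0,0,3],0,-1]
    - [[0,0,15],0,-1]
    - [[0,0,40],0,-1]
    - [[0,0,60],0,-1]
    - [[0,0,60],0,-1]

```text
t: 5.0
ee_pos: [0.4529, 0.2247, 0.1044]
eef_rot: [-0.003, 1.0, 0.002, 0.002]
contact_force: [-0.6, 0.4, -1.2]
finger_gap: 0.0319
grasp_force: 29.9
```

```bash
python3 - <<'E'
from h import *
s=r.get_state();print(s['t'],s['ee_pos'],s['finger_gap'],s['grasp_force'])
b=shot('side','s1'); z=load('s1')[1]; q=proj(z,[s['ee_pos']])[0].astype(int); print(q, proj(z,[s['ee_pos']-[0,0,.0425]]))
x,y=q; c=b[y-80:y+70,x-100:x+100]; cv2.imwrite('pics/s1c.png',cv2.resize(c,None,fx=3.5,fy=3.5,interpolation=2)[:,:,::-1])
E
```

```text
5.0 [0.45285485 0.22467686 0.10443841] 0.03194201314125816 29.881935087519196
[260 267] [[260.79638455 282.99515805]]
```

View pics/s1c.png

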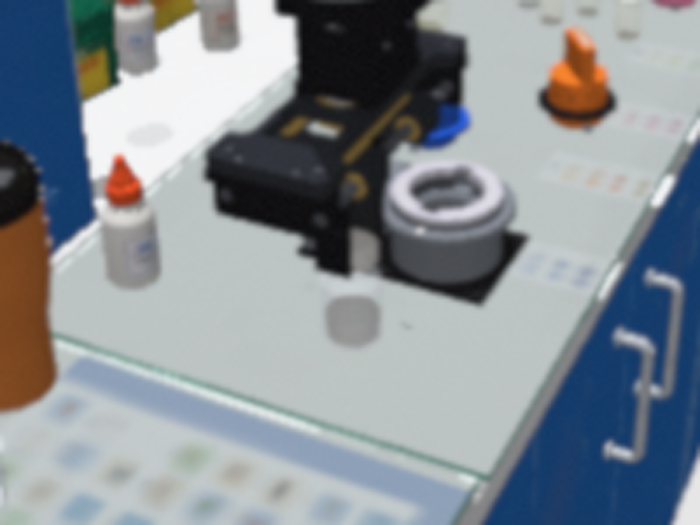

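The side view shows the jar hanging upright between the fingers, held near the lid, with its bottom about (352,340) in the crop where expected. The well is empty and the orange cap is untouched. Carrying it over the well.

Emit:
jog_arm:
  plan:
    - [[0,0,25],0,-1]
    - [[5,-45,25],0,-1]
    - [[10,-100,25],0,-1]
    - [[15,-155,25],0,-1]
    - [[18,-185,25],0,-1]

```text
t: 5.68
ee_pos: [0.4686, 0.0363, 0.1263]
eef_rot: [-0.001, 1.0, -0.0, -0.001]
contact_force: [0.3, 1.1, 0.5]
finger_gap: 0.0321
grasp_force: 29.9
```

Emit:
jog_arm:
  plan:
    - [[0,0,0],0,-1]
    - [[0,0,0],0,-1]

```text
t: 5.92
ee_pos: [0.4695, 0.0389, 0.1268]
eef_rot: [-0.002, 1.0, -0.0, -0.001]
contact_force: [-0.7, 0.2, -1.2]
finger_gap: 0.032
grasp_force: 29.9
```

```bash
python3 - <<'E'
from h import *
s=r.get_state();print(s['t'],s['ee_pos'],s['finger_gap'],s['contact_force'])
a=shot('wrist','w4'); b=shot('side','s2')
q=proj(load('s2')[1],[[.47,.038,.09]])[0].astype(int); print(q); x,y=q
c=cv2.resize(b[y-50:y+55,x-70:x+70],(560,420),interpolation=2); a=a[150:360,180:400]; a=cv2.resize(a,(240,229))
o=np.zeros((420,800,3),np.uint8); o[:,:560]=c;o[:229,560:]=a; cv2.imwrite('pics/s2c.png',o[:,:,::-1])
E
```

```text
5.925 [0.46945048 0.03885287 0.12675364] 0.03199548569031906 [-0.67315728  0.22119022 -1.22255462]
[287 231]
```

View pics/s2c.png

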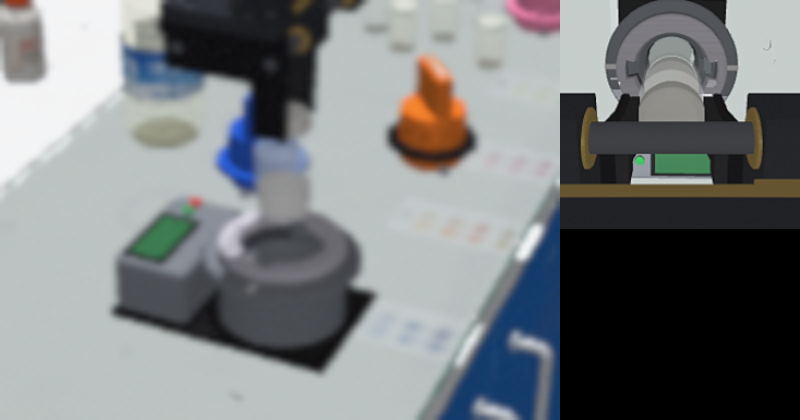

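The jar hangs upright over the well mouth, centred left-right between the slots. Lowering it.

Emit:
jog_arm:
  plan:
    - [[0.5,-0.5,-12],0,-1]
    - [[0.5,-0.5,-24],0,-1]
    - [[0.5,-0.5,-34],0,-1]
    - [[0.5,-0.5,-40],0,-1]
    - [[0.5,-0.5,-44],0,-1]

```text
t: 6.65
ee_pos: [0.4702, 0.0382, 0.0828]
eef_rot: [-0.002, 1.0, -0.0, -0.0]
contact_force: [-0.4, -0.9, -0.5]
finger_gap: 0.0319
grasp_force: 29.9
```

Emit:
jog_arm:
  plan:
    - [[0,0,-4],0,-1]
    - [[0,0,-8],0,-1]
    - [[0,0,-11],0,-1]
    - [[0,0,-13],0,-1]
    - [[0,0,-14],0,-1]

```text
t: 7.28
ee_pos: [0.4703, 0.0382, 0.0693]
eef_rot: [-0.002, 1.0, -0.0, 0.0]
contact_force: [-0.3, 0.5, -0.9]
finger_gap: 0.0317
grasp_force: 29.9
```

No sideways force. Nearing the seat in small steps.

Emit:
jog_arm:
  plan:
    - [[0,0,-1],0,-1]
    - [[0,0,-2],0,-1]
    - [[0,0,-2.7],0,-1]
    - [[0,0,-2.7],0,-1]

```text
t: 7.78
ee_pos: [0.4702, 0.0382, 0.0666]
eef_rot: [-0.002, 1.0, -0.0, -0.0]
contact_force: [-0.1, -0.5, -0.7]
finger_gap: 0.0317
grasp_force: 29.9
```

Emit:
jog_arm:
  plan:
    - [[0,0,-0.8],0,-1]
    - [[0,0,-1.2],0,-1]
    - [[0,0,-1.2],0,-1]

```text
t: 8.15
ee_pos: [0.4706, 0.0382, 0.0657]
eef_rot: [-0.002, 1.0, 0.0, 0.0]
contact_force: [0.9, -0.1, 1.8]
finger_gap: 0.0317
grasp_force: 30.0
```

The upward force of about 2 N means the jar is on the seat. Letting go.

Emit:
jog_arm:
  plan:
    - [[0,0,0],0,-0.15]
    - [[0,0,0],0,0.0]
    - [[0,0,0],0,0.3]
    - [[0,0,0],0,0.5]
    - [[0,0,0],0,0.5]

```text
t: 8.78
ee_pos: [0.4702, 0.0382, 0.0654]
eef_rot: [-0.002, 1.0, -0.0, -0.0]
contact_force: [0.2, -0.5, 0.6]
finger_gap: 0.0624
grasp_force: 0.0
```

Emit:
jog_arm:
  plan:
    - [[0,0,10],0,0.5]
    - [[0,0,40],0,0.6]
    - [[0,0,80],0,1]
    - [[-10,-50,120],0,1]
    - [[-40,-100,135],0,1]

```text
t: 9.4
ee_pos: [0.432, -0.0624, 0.2036]
eef_rot: [-0.004, 1.0, 0.0, 0.003]
contact_force: [-0.1, -0.1, -0.3]
finger_gap: 0.0851
grasp_force: 0.0
```

```bash
python3 - <<'E'
from h import *
s=r.get_state();print(s['t'],s['ee_pos'],s['finger_gap'],s['contact_force'])
a=shot('wrist','w5'); b=shot('side','s3')
x,y=287,231
c=cv2.resize(b[y-50:y+55,x-70:x+70],(448,336),interpolation=2); a=a[100:300,100:452]
o=np.zeros((336,800,3),np.uint8); o[:,:448]=c;o[:200,448:]=a; cv2.imwrite('pics/s3c.png',o[:,:,::-1])
E
```

```text
9.4 [ 0.43197868 -0.0624148   0.20358315] 0.08514078287469488 [-0.14076621 -0.13661795 -0.30758798]
```

View pics/s3c.png

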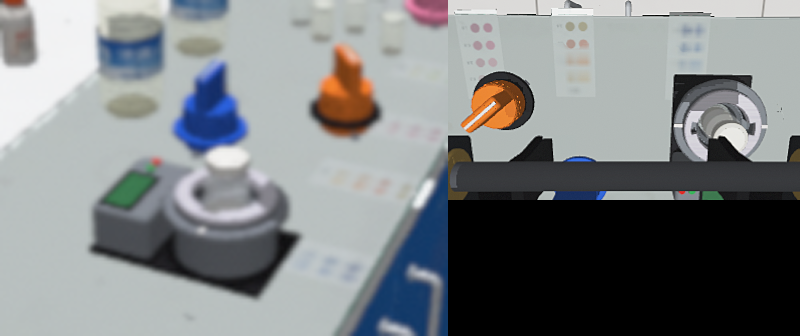

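The jar stands upright in the well. w5 shows the cap again (full frame about (150,200)) and the slot bars at about (330,226) and (419,226). Second measurement of cap and bars, with the bars triangulated against w2.

```bash
python3 - <<'E'
from h import *
im,z=load('w5'); cap(im,z,(105,165,190,240))
z2=load('w2')[1]
c=im[210:245,318:432].astype(int); m=(c.min(2)>225).astype(np.uint8); n,l,st,cc=cv2.connectedComponentsWithStats(m)
B=[]
for i in range(1,n):
    if st[i,4]>5:
        q=cc[i]+[318,210]; print(q,st[i,:4])
        if st[i,3]<=4 and 223<q[1]<229: B.append(q)
def tri(u1,u2):
    (c1,d1),(c2,d2)=ray(z2,[u1]),ray(z,[u2]); d1=d1[0];d2=d2[0]
    t=np.linalg.lstsq(np.c_[d1,-d2],c2-c1,rcond=None)[0]; a=c1+t[0]*d1;b=c2+t[1]*d2; return (a+b)/2,np.linalg.norm(a-b)
for w in ([255,243.5],[327,244.58]):
    for q in B: print(w,q,tri(w,q),onz(z,[q],.062)[0])
E
```

```text
line px 146 len 43.31701535637588 mid [ 0.45206427 -0.21532919] yaw deg 129.9137081877525
[329.65217391 225.04347826] [ 8 14  8  3]
[415.81818182 226.36363636] [96 15  5  3]
[385.70588235 235.5625    ] [53 18 25 17]
[255, 243.5] [329.65217391 225.04347826] (array([ 0.47023558, -0.00896213,  0.05151276]), np.float64(0.0004351691862507501)) [ 0.46664734 -0.01071799  0.062     ]
[255, 243.5] [415.81818182 226.36363636] (array([0.40861645, 0.00685123, 0.22745555]), np.float64(0.010142609952352276)) [0.46739595 0.08247165 0.062     ]
[327, 244.58] [329.65217391 225.04347826] (array([ 0.53958032,  0.0699221 , -0.14563587]), np.float64(0.0932465667686647)) [ 0.46664734 -0.01071799  0.062     ]
[327, 244.58] [415.81818182 226.36363636] (array([0.46950255, 0.08547828, 0.05524689]), np.float64(0.0001482954714302276)) [0.46739595 0.08247165 0.062     ]
```

Both cap readings agree at (0.452, -0.215), 130°. The meter is at (0.470, 0.038) with yaw 0. I'll turn +130° (2.27 rad) while going over the cap.

Emit:
jog_arm:
  plan:
    - [[5,-35,0],0.18,1]
    - [[10,-70,0],0.36,1]
    - [[15,-105,0],0.54,1]
    - [[20,-140,0],0.72,1]
    - [[20,-152,0],0.9,1]

```text
t: 10.12
ee_pos: [0.4506, -0.2152, 0.2004]
eef_rot: [-0.439, 0.898, -0.0, -0.0]
contact_force: [-0.7, -0.0, -0.1]
finger_gap: 0.087
grasp_force: 0.0
```

Emit:
jog_arm:
  plan:
    - [[0,0,0],0.18,1]
    - [[0,0,0],0.36,0.6]
    - [[0,0,0],0.54,0.4]
    - [[0,0,0],0.72,0.3]
    - [[0,0,0],0.9,0.3]

```text
t: 10.75
ee_pos: [0.4504, -0.2135, 0.2007]
eef_rot: [0.787, -0.617, 0.0, -0.0]
contact_force: [-0.9, -0.4, 0.0]
finger_gap: 0.0592
grasp_force: 0.0
```

Emit:
jog_arm:
  plan:
    - [[0,0,0],0.18,0.3]
    - [[0,0,-40],0.36,0.3]
    - [[0,0,-60],0.47,0.3]
    - [[0,0,-60],0.47,0.3]
    - [[0,0,-60],0.47,0.3]

```text
t: 11.38
ee_pos: [0.4512, -0.2139, 0.1415]
eef_rot: [0.907, -0.42, 0.001, -0.0]
contact_force: [0.6, 0.1, 0.9]
finger_gap: 0.0565
grasp_force: 0.0
```

```bash
python3 - <<'E'
from h import *
from scipy.spatial.transform import Rotation as Ro
s=r.get_state();print(s['t'],s['ee_pos'],s['joints'][5]); R=Ro.from_quat(s['eef_rot']).as_matrix(); print('closing deg',np.degrees(np.arctan2(R[1,1],R[0,1])),R[:,2])
E
```

```text
11.375 [ 0.45121109 -0.21392365  0.14152267] 0.8193029767713917
closing deg -139.71998592764172 [ 1.80788406e-03 -7.12296065e-04 -9.99998112e-01]
```

Closing direction is 40.3°, as wanted. Descending on the wing and gripping.

Emit:
jog_arm:
  plan:
    - [[1,-1.4,-40],0,0.3]
    - [[1,-1.4,-70],0,0.3]
    - [[1,-1.4,-85],0,0.3]
    - [[1,-1.4,-91.5],0,0.3]
    - [[1,-1.4,-91.5],0,0.3]

```text
t: 12.0
ee_pos: [0.4519, -0.2153, 0.0496]
eef_rot: [0.907, -0.42, 0.001, -0.0]
contact_force: [0.4, 0.3, 0.3]
finger_gap: 0.0569
grasp_force: 0.0
```

Emit:
jog_arm:
  plan:
    - [[0,0,0],0,-0.4]
    - [[0,0,0],0,-0.7]
    - [[0,0,0],0,-1]
    - [[0,0,0],0,-1]
    - [[0,0,0],0,-1]

```text
t: 12.62
ee_pos: [0.4513, -0.2152, 0.049]
eef_rot: [0.908, -0.42, 0.0, -0.0]
contact_force: [0.4, 0.9, 0.4]
finger_gap: 0.0144
grasp_force: 0.3
```

Emit:
jog_arm:
  plan:
    - [[0,0,0],0,-1]
    - [[0,0,0],0,-1]
    - [[0,0,2],0,-1]
    - [[0,0,30],0,-1]
    - [[0,0,60],0,-1]

```text
t: 13.25
ee_pos: [0.4504, -0.2151, 0.109]
eef_rot: [0.908, -0.42, -0.001, 0.0]
contact_force: [0.3, -0.9, -1.3]
finger_gap: 0.0134
grasp_force: 30.0
```

```bash
python3 - <<'E'
from h import *
s=r.get_state();print(s['t'],s['ee_pos'],s['finger_gap'],s['grasp_force'],s['contact_force'],s['torque'])
E
```

```text
13.25 [ 0.45044278 -0.21507798  0.10898403] 0.013372432205782759 29.97785210609436 [ 0.26906131 -0.94872026 -1.29317361] [-0.04800743  0.07631939 -0.01043947]
```

The cap is held. Raising it, carrying it over the well and turning -40°.

Emit:
jog_arm:
  plan:
    - [[0,0,50],0,-1]
    - [[2,30,75],-0.18,-1]
    - [[6,85,75],-0.35,-1]
    - [[10,140,75],-0.53,-1]
    - [[14,195,75],-0.703,-1]

```text
t: 13.88
ee_pos: [0.4646, -0.0283, 0.1839]
eef_rot: [0.719, -0.695, -0.0, -0.0]
contact_force: [1.3, -0.8, -1.1]
finger_gap: 0.0136
grasp_force: 30.0
```

Emit:
jog_arm:
  plan:
    - [[4,40,0],0,-1]
    - [[5,57,0],0,-1]
    - [[5,57,0],0,-1]
    - [[5,57,0],0,-1]

```text
t: 14.38
ee_pos: [0.4698, 0.0264, 0.1837]
eef_rot: [0.721, -0.693, -0.0, 0.0]
contact_force: [0.6, 0.6, -1.8]
finger_gap: 0.0138
grasp_force: 30.0
```

```bash
python3 - <<'E'
from h import *
from scipy.spatial.transform import Rotation as Ro
s=r.get_state();print(s['t'],s['ee_pos'],s['joints'][5]); R=Ro.from_quat(s['eef_rot']).as_matrix(); print('closing deg',np.degrees(np.arctan2(R[1,1],R[0,1])),R[:,2])
b=shot('side','s4'); a=shot('wrist','w6')
x,y=287,215
c=cv2.resize(b[y-60:y+60,x-70:x+70],(490,420),interpolation=2); a=cv2.resize(a[60:360,130:430],(310,310))
o=np.zeros((420,800,3),np.uint8); o[:,:490]=c;o[:310,490:]=a; cv2.imwrite('pics/s4c.png',o[:,:,::-1])
E
```

```text
14.375 [0.46975897 0.02644196 0.18371116] -0.3626913463916395
closing deg -177.70663525082173 [-8.34554143e-04 -3.21088234e-04 -9.99999600e-01]
```

View pics/s4c.png

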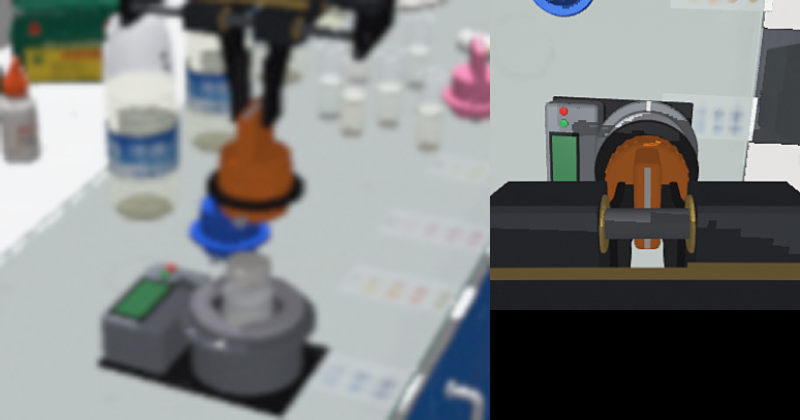

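The cap is held upright over the jar with its wing along y and the slot bar in view (full frame about (283,161)). It still needs +12 mm in y and -2.3°.

Emit:
jog_arm:
  plan:
    - [[0.2,6,0],-0.02,-1]
    - [[0.2,11.7,0],-0.04,-1]
    - [[0.2,11.7,0],-0.04,-1]
    - [[0.2,11.7,0],-0.04,-1]

```text
t: 14.98
ee_pos: [0.4703, 0.039, 0.1839]
eef_rot: [0.708, -0.707, -0.0, 0.0]
contact_force: [0.5, 0.3, -2.0]
finger_gap: 0.0137
grasp_force: 30.0
```

```bash
python3 - <<'E'
from h import *
from scipy.spatial.transform import Rotation as Ro
s=r.get_state();print(s['t'],s['ee_pos']); R=Ro.from_quat(s['eef_rot']).as_matrix(); print('closing deg',np.degrees(np.arctan2(R[1,1],R[0,1])),R[:,2])
im=shot('wrist','w7'); z=load('w7')[1]; h=s['ee_pos'][2]+.031
c=im[150:320,240:330].astype(int)
w=((c.min(2)>110)&(c.max(2)-c.min(2)<60)&(np.abs(np.arange(240,330)-283)[None]<14)).astype(np.uint8)
n,l,st,cc=cv2.connectedComponentsWithStats(w)
for i in range(1,n):
    if st[i,4]>15:
        v,u=np.where(l==i); p=onz(z,np.c_[u+240,v+150],h)[:,:2]; q=p-p.mean(0); d=np.linalg.svd(q,full_matrices=False)[2][0]; print(st[i],p.mean(0),np.ptp(q@d),np.degrees(np.arctan2(d[1],d[0]))%180)
E
```

```text
14.975 [0.47032249 0.03903026 0.1839026 ]
closing deg -179.93420787525707 [-9.99674190e-05 -6.61930517e-05 -9.99999993e-01]
[ 30   0  27   6 129] [ 0.46969308 -0.01822784] 0.012462342351871035 179.5256435803434
[ 30   6  27  17 367] [ 0.46987535 -0.01306045] 0.012655747352419077 179.35998471055657
[34 23 18  4 35] [ 0.47011929 -0.00745955] 0.00829463018882359 178.73983818488054
[ 40  72   5  39 195] [0.4702053  0.02701947] 0.02073477448134045 90.08850747078179
[ 40 141   5   9  45] [0.47015787 0.05778925] 0.004775920311427663 90.08987181728104
[ 30 141  27  28 523] [0.46932765 0.06602519] 0.01830360034477309 17.245688563835543
```

The wing line reads 90.1° at x = 0.470, so it is aligned. Descending over the jar.

Emit:
jog_arm:
  plan:
    - [[0,-0.6,-18],0,-1]
    - [[0,-0.6,-36],0,-1]
    - [[0,-0.6,-52],0,-1]
    - [[0,-0.6,-63],0,-1]
    - [[0,-0.6,-67],0,-1]

```text
t: 15.65
ee_pos: [0.4702, 0.0383, 0.1164]
eef_rot: [0.707, -0.707, -0.0, 0.0]
contact_force: [-0.5, -0.1, -1.8]
finger_gap: 0.0136
grasp_force: 30.0
```

Emit:
jog_arm:
  plan:
    - [[0,0,-2],0,-1]
    - [[0,0,-5],0,-1]
    - [[0,0,-8],0,-1]
    - [[0,0,-11],0,-1]
    - [[0,0,-11],0,-1]

```text
t: 16.27
ee_pos: [0.4702, 0.0383, 0.1057]
eef_rot: [0.707, -0.707, -0.0, 0.0]
contact_force: [-0.2, 0.5, -1.6]
finger_gap: 0.0137
grasp_force: 30.0
```

The lugs are in the slots with no force. Pressing down against the spring.

Emit:
jog_arm:
  plan:
    - [[0,0,-3],0,-1]
    - [[0,0,-6],0,-1]
    - [[0,0,-8.5],0,-1]
    - [[0,0,-10],0,-1]
    - [[0,0,-10],0,-1]

```text
t: 16.9
ee_pos: [0.4713, 0.0386, 0.097]
eef_rot: [0.708, -0.707, 0.001, -0.001]
contact_force: [-0.9, 0.5, 7.4]
finger_gap: 0.0135
grasp_force: 30.0
```

Emit:
jog_arm:
  plan:
    - [[0,0,-1],0,-1]
    - [[0,0,-2],0,-1]
    - [[0,0,-2],0,-1]

```text
t: 17.27
ee_pos: [0.4716, 0.0387, 0.0957]
eef_rot: [0.708, -0.706, 0.001, -0.001]
contact_force: [-2.0, 0.1, 9.4]
finger_gap: 0.0136
grasp_force: 30.0
```

Emit:
jog_arm:
  plan:
    - [[0,0,-1],0,-1]
    - [[0,0,-1.5],0,-1]
    - [[0,0,-1.5],0,-1]

```text
t: 17.65
ee_pos: [0.4716, 0.0387, 0.0956]
eef_rot: [0.708, -0.706, 0.001, -0.001]
contact_force: [-5.8, 1.5, 20.0]
finger_gap: 0.0138
grasp_force: 30.0
```

The flange is on the collar: z has stopped at 0.0956 and the force has jumped to about 22 N net. Easing slightly and twisting clockwise.

Emit:
jog_arm:
  plan:
    - [[0,0,0.4],0,-1]
    - [[0,0,0.4],-0.1,-1]
    - [[0,0,0.4],-0.22,-1]
    - [[0,0,0.4],-0.36,-1]
    - [[0,0,0.4],-0.5,-1]

```text
t: 18.27
ee_pos: [0.4726, 0.0389, 0.0957]
eef_rot: [-0.51, 0.86, -0.001, 0.002]
contact_force: [-2.2, 1.1, 15.3]
finger_gap: 0.0138
grasp_force: 30.1
```

```bash
cat >>h.py <<'E'
def st():
    from scipy.spatial.transform import Rotation as Ro
    s=r.get_state(); R=Ro.from_quat(s['eef_rot']).as_matrix()
    print(s['t'],s['ee_pos'].round(4),'psi',np.degrees(np.arctan2(R[1,1],R[0,1])).round(2),'F',s['contact_force'].round(1),'T',s['torque'].round(2),s['finger_gap'],s['grasp_force'])
E
python3 -c "from h import *;st()"
```

```text
18.275 [0.4726 0.0389 0.0957] psi 151.29 F [-2.2  1.1 15.3] T [0.15 1.03 0.22] 0.013836545486514714 30.099648535251617
```

Emit:
jog_arm:
  plan:
    - [[0,0,0],-0.15,-1]
    - [[-0.5,0,0],-0.3,-1]
    - [[-0.5,0,0],-0.45,-1]
    - [[-0.5,0,0],-0.6,-1]
    - [[-0.5,0,0],-0.75,-1]

```text
t: 18.9
ee_pos: [0.472, 0.0388, 0.0957]
eef_rot: [-0.159, 0.987, -0.0, 0.003]
contact_force: [-3.4, 0.6, 15.4]
finger_gap: 0.0133
grasp_force: 30.0
```

Emit:
jog_arm:
  plan:
    - [[0,0,0],-0.12,-1]
    - [[0,0,0],-0.24,-1]
    - [[0,0,0],-0.34,-1]
    - [[0,0,0],-0.34,-1]

```text
t: 19.4
ee_pos: [0.4722, 0.0391, 0.0957]
eef_rot: [0.008, 1.0, 0.001, 0.003]
contact_force: [-2.7, 0.5, 14.9]
finger_gap: 0.0138
grasp_force: 30.0
```

```bash
python3 -c "from h import *;st()"
```

```text
19.4 [0.4722 0.0391 0.0957] psi 89.04 F [-2.7  0.5 14.9] T [0.36 0.86 0.15] 0.013828968097394558 30.00408947467804
```

Turned 91° with z unchanged. A slightly firmer press, then one last check.

Emit:
jog_arm:
  plan:
    - [[-0.5,0,-0.5],-0.02,-1]
    - [[-0.5,0,-0.5],-0.02,-1]
    - [[-0.5,0,-0.5],-0.02,-1]

```text
t: 19.77
ee_pos: [0.4723, 0.0391, 0.0957]
eef_rot: [0.018, 1.0, 0.001, 0.003]
contact_force: [-3.7, 0.4, 15.5]
finger_gap: 0.0135
grasp_force: 30.1
```

```bash
python3 - <<'E'
from h import *
st(); b=shot('side','s5'); a=shot('wrist','w8')
x,y=287,225
c=cv2.resize(b[y-50:y+50,x-60:x+60],(480,400),interpolation=2); a=cv2.resize(a[60:360,130:430],(320,320))
o=np.zeros((400,800,3),np.uint8); o[:,:480]=c;o[:320,480:]=a; cv2.imwrite('pics/s5c.png',o[:,:,::-1])
E
```

```text
19.775 [0.4723 0.0391 0.0957] psi 87.97 F [-3.7  0.4 15.5] T [0.36 0.88 0.17] 0.013463861560894888 30.05517929792404
```

View pics/s5c.png

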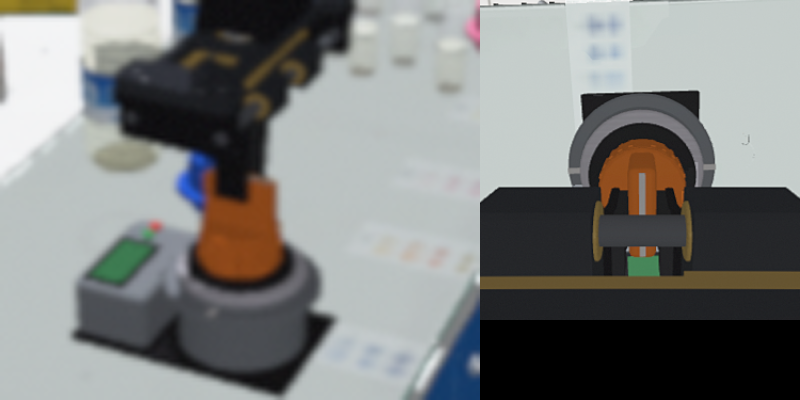

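The cap sits down with its black flange on the collar, and the wing's white line now points along the meter's x, still gripped. Handing in.

```bash
python3 -c "
from h import *
print(r.hand_in())"
```

```text
the job is handed in; nothing more can be done
None
```

The jar is in the well, and the orange cap is pressed flush on the collar, turned about 92° clockwise and still gripped; the job was handed in at about 20 s of the 54 s allowed, and no verdict was returned.

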